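# Refit the lever on the washer's feed tap and open it

## Robot

A 6-joint arm with a two-finger parallel gripper is mounted at the origin on the work surface. World frame = base frame: x ahead of the robot, y to its left, z up, the work surface at z = 0. Lengths are in m, angles in rad, forces in N, time in s.
With the tool pointing down it reaches from about 0.35 to 0.775 m from the base axis. Payload 7.3 kg.
Tool frame: the origin (TCP) lies on the centre line of the jaws, within the pads' length; the fingertips stand 14 mm ahead of it and the grasp point (between the pads) lies 5 mm behind it; z points along the fingers, y is the direction in which the jaws open and shut (so a half turn about z gives the same grasp; the last joint's range is limited). The gripper opens to 92 mm and grips with 3 to 60 N. Pads are 19 mm wide; open, the fingers measure 130 mm over their backs; the gripper's body (75 mm by 190 mm) begins 47 mm behind the grasp point.
Start: joints at [-1.41, 0.342, 1.524, -0, 1.275, -0.146], TCP at [0.159, -0.5, 0.241] pointing down, gripper open.
Joint ranges: [-2.53, 2.53], [-0.77, 2.02], [0.04, 2.7], [-1, 4.14], [0.28, 2.66], [-3.11, 3.11]. Speed limits (rad/s): [2.57, 2.57, 3.14, 3.14, 3.14, 3.14].

## Interface

Orientations are given as a unit quaternion [x, y, z, w].
In Python, from rig import manip gives the robot as it stands.
- The arm moves only by the shell command python3 -m inch 'ROWS'. ROWS is JSON, a list of rows, each an object with "slide": the shift along the world's x, y, z in cm, a list of three; "dr": the turn, a rotation vector about the world's x, y, z in degrees, a list of three; "grip": the opening, from -1 (shut) to 1 (fully open). A call has 1 to 12 rows; each row is the pose to reach, as a shift and turn from the pose commanded when the call began; what a row does not reach only later rows make up. A row lasts 1/10 s, in which the tool goes at most 50 mm and 8.59 degrees, less where a joint would pass 70% of its speed; a pose out of reach is approached as far as the arm can. A call with a gripper value outside its range is refused whole. The fingers move at their own pace and stop on an object; the grip force is fixed at half the most. Time passes only in rows, so rows that repeat a pose let the fingers close. It gives the time, the measured TCP pose, the force and the opening at its end, in the units of the state.
- manip.read_state(): the state, without advancing time (a new reading comes with each control period).
- manip.grab_frame(name): name is "scene" or "top"; returns the picture (480x640x3 uint8, blue, green, red); there is no depth.
- manip.camera_params(name): a dict with "camera_matrix" (3x3 intrinsics, pixels), "k1" (the pictures are not rectified: a ray, as slopes to the right and down, at radius r is drawn at 1 + k1 r^2 times it, then the intrinsics apply), "eye" and "attitude" of the camera in the world. Camera axes: x right, y up, looking along -z (the intrinsics and any distortion apply to the point x, -y, -z); pixel columns grow to the right and rows downward; lengths in m; the calibration is good to about 2 mm. A picture is of the moment at which its call begins. camera_params takes no time and is no camera call.
- manip.hand_in(): hands the job in, once; it reports no verdict.
The state is a dict: "t": time; "joint_positions": joint angles; "joint_velocities": joint speeds; "tau": joint torques, N m; "position": TCP position; "tcp_rot": TCP orientation; "contact_force": force on the tool from outside, world axes, zero at the start; "torque": the same for the moment, N m; "grip_width": finger opening in m.
Only numpy, scipy, OpenCV 4.12 (cv2) and the standard library are available. Lean on these libraries where they do the work, as an engineer would, in place of code of your own. Each camera call takes 0.05 s, during which the arm holds its last target. There are 200 camera calls.

## Task

The aluminium lever has come off the washing machine's brass feed tap and lies on the plastic caddy. Fit its square-holed hub onto the tap's square spindle, fully home and flat on the collar, and only then use the lever to turn the tap counter-clockwise (seen from above) to its open stop, so that the lever ends in line with the pipe, pointing either way along it. Leave the dispenser, the cup, the jar and the brush where they are.

Things in the scene. Friction and masses are not known exactly. Their poses are not given: they have to be found in the camera images.
- lever: Loose aluminium lever. Hub: block 46 x 46 x 34 mm high, with a vertical square through-hole 25.6 mm wide, sides parallel to the hub's. A flat arm, 22 mm wide, 14 mm thick, level with the underside, runs along its +x to a rounded end (26 mm wide) 118 mm from the hole's axis. Origin: on the hole's axis, at the underside; z up. It starts flat on the caddy's deck, right side up. About 0.2 kg.
- tap: Brass tap, fixed on the counter. Origin: on the counter under the spindle's axis; z up. Round foot 100 mm wide, column 42 mm wide, level pipe along the tap's y axis reaching 75 mm to either side (its fittings up to 40 mm wide, top 66 mm above the counter), round flat collar 54 mm wide, its top 100 mm above the counter.
- seat (a point): Centre of the collar's flat top, on the spindle's axis, 100 mm above the counter; axes as the tap's. The hub's underside must come to rest here.
- spindle (a joint): Turn of the upright square steel spindle, rad: 0 = closed, 1.571 = open stop, growing counter-clockwise from above; starts at 0 to 0.5, stays where left (0.12 N m to turn). At 0 and 1.571 its sides are parallel to the tap's x and y: of the four ways the lever can go on, two end along the pipe when open.
- caddy: White moulded plastic caddy shelf, fixed, 250 mm (x) x 400 mm (y); deck top 40 mm above the counter, rim 8 mm higher. Origin: on the counter under its centre. The lever lies on its -y half, the other things on its +y half; a clip with a peg strip hangs on its +y edge.
- dispenser: White push dispenser standing on the caddy, 62 mm wide, 155 mm high with its head. Origin: centre of underside. Leave it.
- cup: Grey stepped measuring cup standing on the caddy, 80 mm wide at the rim, 66 mm high. Origin: centre of underside. Leave it.
- jar: Sealed glass jar standing on the caddy, 60 mm wide, 85 mm high. Origin: centre of underside. Leave it.
- brush: Wooden-handled scrubbing brush lying on the counter beyond the tap, 210 mm long, 45 mm wide, 28 mm high. Origin: underside, near its middle; x runs along it. Leave it.
- spindle_tip (a point): Centre of the spindle's top face, 32 mm above the collar; its axes turn with the spindle and are parallel to its sides. The spindle is 24 mm square, its top 10 mm tapering to 18 mm square.
Things that resemble listed ones, but are neither listed nor needed, are in the scene too. What is meant by the tap is not black or white, and is the larger of those in its own colour.

How it is judged:
On the way:
1. the lever sits fully home on the spindle while the tap is still less than half open (z of lever in the frame of seat between -0.004 and 0.004 m and horizontal distance between lever and seat below 0.004 m and angle between lever's own z axis and vertical below 0.08 rad and value of joint spindle below 0.78 rad), for 0.2 s.
At the end, for the whole second after the job is handed in: The lever sits right side up and flat on the collar (within 4 mm in height and sideways, tilt under 0.08 rad), at rest, the spindle is turned past 1.45 rad (open), and the lever's arm is in line with the pipe within 0.2 rad, pointing either way (z of lever in the frame of seat between -0.004 and 0.004 m and horizontal distance between lever and seat below 0.004 m and angle between lever's own z axis and vertical below 0.08 rad and value of joint spindle above 1.45 rad and angle between the x axis of lever and the y axis of tap, either way round below 0.2 rad and linear speed of lever below 0.02 m/s); the robot touches nothing.
It fails at once if a bystander (dispenser, cup, jar or brush) is moved more than 30 mm or the dispenser, cup or jar is tipped over (distance of any of dispenser, cup, jar, brush from where it was at the start of the episode above 0.03 m or angle between any of dispenser, cup, jar's own z axis and vertical above 0.5 rad).
It also fails if it takes over 64 s, if anything falls off the work surface, if the arm or the gripper's body presses on something with over 40 N, if the wrist force passes 120 N, or if a joint passes its speed limit or range.

## Working session

There is one attempt and no reset: what is moved stays moved. The work goes in short steps, Python scripts to look and compute and a shell command to move; the robot and the scene stay as the last step left them, time stands still between calls to the robot, and variables do not carry over. Pictures are saved under pics/ and viewed, about 8 in all and at most 12, crops included, and the job is handed in when it is done.

```bash
mkdir -p pics; cat > h.py <<'E'
import numpy as np, cv2
from rig import manip
from scipy.spatial.transform import Rotation as R
def cam(n):
    p=manip.camera_params(n); a=np.array(p["attitude"],float)
    M=a if a.shape==(3,3) else R.from_quat(a).as_matrix()
    return np.array(p["camera_matrix"],float),float(p["k1"]),np.array(p["eye"],float),M
def ray(n,uv):
    K,k,e,M=cam(n); uv=np.atleast_2d(np.array(uv,float))
    d=cv2.undistortPoints(uv.reshape(-1,1,2),K,np.array([k,0,0,0,0.]))[:,0]
    return e,np.c_[d[:,0],-d[:,1],-np.ones(len(d))]@M.T
def onz(n,uv,z):
    e,d=ray(n,uv); return e+d*((z-e[2])/d[:,2])[:,None]
def proj(n,P):
    K,k,e,M=cam(n); c=(np.atleast_2d(P)-e)@M; c=np.c_[c[:,0],-c[:,1],-c[:,2]]
    return cv2.projectPoints(c,np.zeros(3),np.zeros(3),K,np.array([k,0,0,0,0.]))[0][:,0]
def snap(n,f):
    im=manip.grab_frame(n); cv2.imwrite("pics/"+f,im); return im
E
python3 - <<'E'
from h import *
for n in("scene","top"):
    snap(n,n+"0.png"); print(n,manip.camera_params(n))
print(manip.read_state())
E
```

```text
scene {'camera_matrix': array([[525.75559211,   0.        , 321.9589197 ],
       [  0.        , 525.75559211, 233.62324368],
       [  0.        ,   0.        ,   1.        ]]), 'k1': -0.1527525281688095, 'eye': array([ 1.38585908, -0.45828134,  0.87821064]), 'attitude': array([0.37924787, 0.22316832, 0.43887411, 0.78342611])}
top {'camera_matrix': array([[599.71831834,   0.        , 323.53752039],
       [  0.        , 599.71831834, 242.90526073],
       [  0.        ,   0.        ,   1.        ]]), 'k1': 0.03199402295545036, 'eye': array([0.3509637 , 0.05399239, 1.17818043]), 'attitude': array([ 0.04333498, -0.05872019, -0.69940637,  0.71098857])}
{'t': 0.1, 'joint_positions': array([-1.41000192e+00,  3.42643886e-01,  1.52490058e+00,  2.50797673e-05,
        1.27539391e+00, -1.46003242e-01]), 'joint_velocities': array([ 0.00194976, -0.00124601, -0.00044686,  0.00154649, -0.00013436,
        0.0011212 ]), 'tau': array([ 1.34990158e-03, -4.32004774e+01, -2.44694012e+01,  7.18342792e-02,
        5.26452914e-02, -5.88315197e-05]), 'position': array([ 0.15852676, -0.50014569,  0.2401265 ]), 'tcp_rot': array([ 9.88257789e-01,  1.52794273e-01,  7.01778672e-06, -6.72930115e-04]), 'contact_force': array([-0.16959047,  1.30715096,  0.28736766]), 'torque': array([ 0.0604091 , -0.0171983 ,  0.00828433]), 'grip_width': 0.09161258978460779}
```

View pics/top0.png

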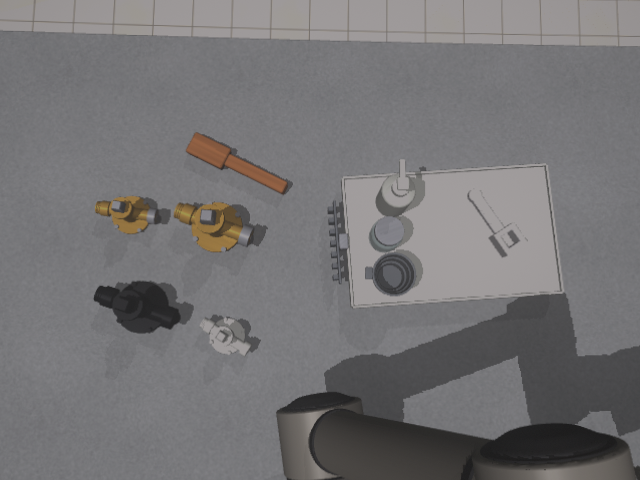

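View pics/scene0.png

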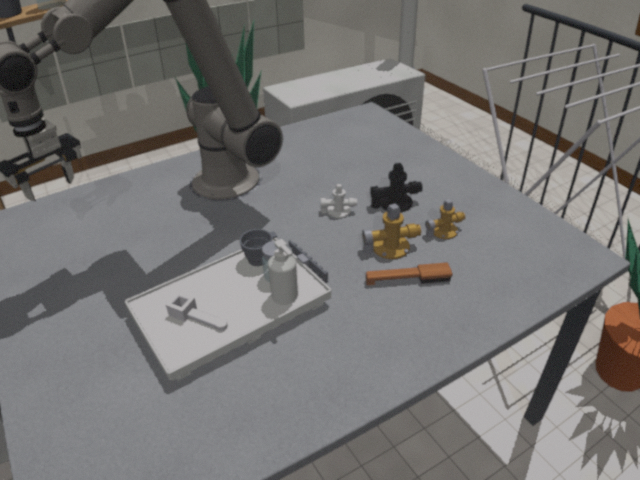

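Four taps appear in the top view: small brass (130,212), large brass (215,222), black (140,305) and white (228,337). The larger brass one at (215,222) fits the description. The lever's hub is at (507,237) and its arm tip at (473,194). Next I'll enlarge the tap and lever in both views.

```bash
python3 - <<'E'
from h import *
t=cv2.imread("pics/top0.png"); s=cv2.imread("pics/scene0.png")
f=lambda im,x,y:cv2.resize(im[y:y+75,x:x+100],(400,300),interpolation=cv2.INTER_CUBIC)
cv2.imwrite("pics/c1.png",np.vstack([np.hstack([f(t,165,185),f(t,450,180)]),np.hstack([f(s,350,190),f(s,150,270)])]))
print(onz("top",[[215,222]],.1),onz("top",[[208,215]],.132),onz("top",[[130,212]],.08),onz("top",[[510,237]],.074),onz("top",[[473,194]],.054))
print(onz("scene",[[392,207]],.132))
E
```

```text
[[0.54282645 0.22941073 0.1       ]] [[0.54943495 0.23698718 0.132     ]] [[0.56207419 0.38911708 0.08      ]] [[ 0.52928835 -0.31771667  0.074     ]] [[ 0.61501634 -0.25556822  0.054     ]]
[[0.55501206 0.22903488 0.132     ]]
```

View pics/c1.png

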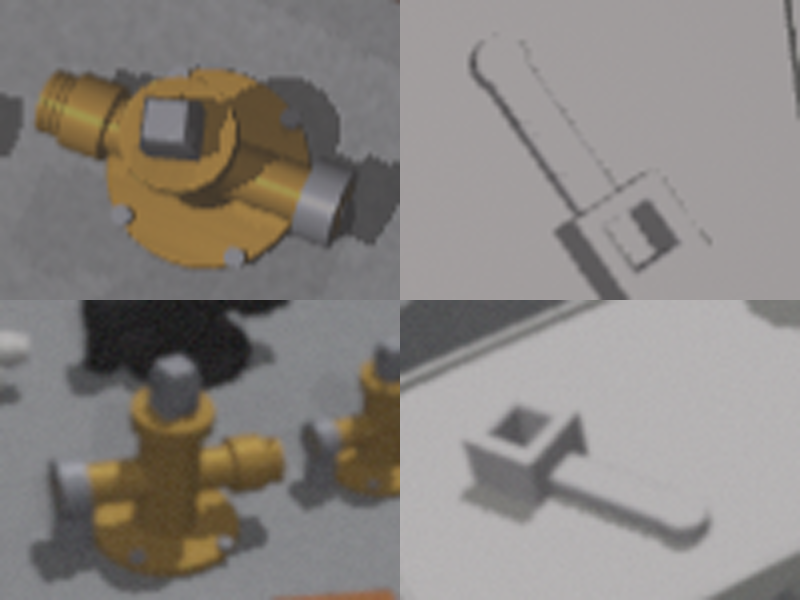

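The crop shows the large brass tap with its spindle's lit top face at about (206,215), and the lever with its hub hole at about (610,235) in crop pixels. It agrees with the description, so this is the tap. One contrast-stretched crop next, for accurate corners.

```bash
python3 - <<'E'
from h import *
t=cv2.imread("pics/top0.png")
def f(x,y,w,h,lo,hi):
    c=t[y:y+h,x:x+w].astype(float); c=np.clip((c-lo)/(hi-lo)*255,0,255).astype('uint8')
    c=cv2.resize(c,None,fx=8,fy=8,interpolation=cv2.INTER_CUBIC)
    for i in range(0,w,10): cv2.putText(c,str(x+i),(i*8,10),0,.35,(0,0,255)); cv2.line(c,(i*8,12),(i*8,18),(0,0,255))
    for i in range(5,h,10): cv2.putText(c,str(y+i),(0,i*8+4),0,.35,(0,0,255))
    return c
a=f(465,185,66,75,110,190); b=f(192,200,34,40,40,220)
b=np.vstack([b,np.zeros((600-b.shape[0],b.shape[1],3),'uint8')])
cv2.imwrite("pics/c2.png",np.hstack([a,b]))
E
```

```text
(no output)
```

View pics/c2.png

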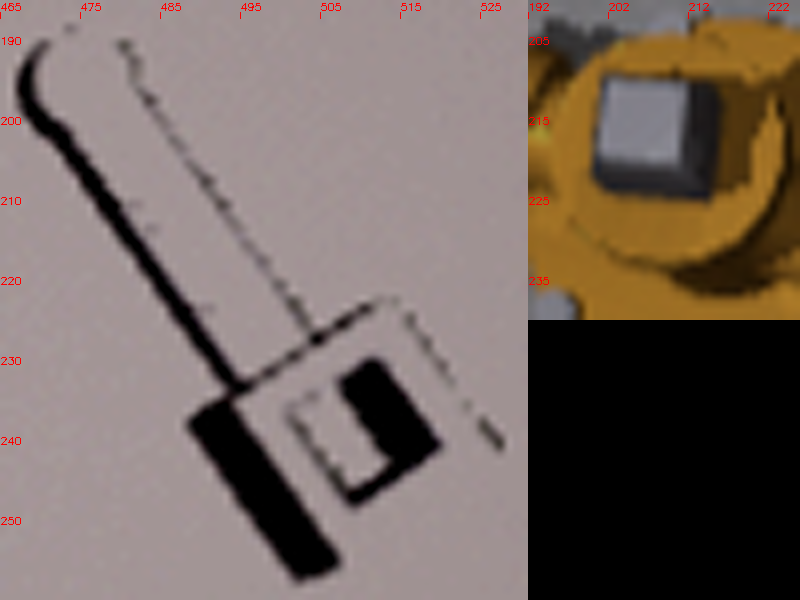

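```bash
python3 - <<'E'
from h import *
A=lambda p:(np.array(p,float)+.5)/8-.5+[465,185]
B=lambda p:(np.array(p,float)-[528,0]+.5)/8-.5+[192,200]
C=lambda p:(np.array(p,float)+.5)/4-.5+[165,185]
S=lambda p:(np.array(p,float)-[0,300]+.5)/4-.5+[350,190]
L=lambda p:(np.array(p,float)-[400,300]+.5)/4-.5+[150,270]
ang=lambda d:np.degrees(np.arctan2(d[...,1],d[...,0]))
h=onz("top",A([[287,410],[375,358],[440,443],[355,507]]),.074)
print("hole",h.mean(0),np.linalg.norm(h-np.roll(h,-1,0),axis=1),ang(np.roll(h,-1,0)-h))
u=onz("top",A([[235,398],[390,298],[507,450],[345,560]]),.074)
print("hub",u.mean(0),np.linalg.norm(u-np.roll(u,-1,0),axis=1),ang(np.roll(u,-1,0)-u))
e=onz("top",A([[240,380],[65,140],[312,335],[150,95]]),.054)
print("arm",ang(e[1]-e[0]),ang(e[3]-e[2]), (e[1]+e[0])/2)
s=onz("top",B([[605,80],[688,82],[684,165],[598,157]]),.132)
print("sp",s.mean(0),np.linalg.norm(s-np.roll(s,-1,0),axis=1),ang(np.roll(s,-1,0)-s))
p=onz("top",C([[46,100],[338,204]]),.046); print("pipe",p,p.mean(0),np.linalg.norm(p[1]-p[0]),ang(p[0]-p[1]))
# scene: spindle top face, hub top
print("scene sp", onz("scene",S([[173,365]]),.132))
q=onz("scene",L([[465,443],[518,395],[580,415],[527,463]]),.074); print("scene hub",q.mean(0),ang(np.roll(q,-1,0)-q))
E
```

```text
hole [ 0.52694422 -0.31781785  0.074     ] [0.02454157 0.02466859 0.02555622 0.02729105] [ -58.78556254 -143.7067814   127.25155186   33.96759645]
hub [ 0.52771859 -0.31900605  0.074     ] [0.04439259 0.04424999 0.0469381  0.04510041] [ -56.57920554 -143.58676686  124.53189731   33.13285779]
arm 35.155168938270506 32.875644084946565 [ 0.57034331 -0.27494841  0.054     ]
sp [0.54993797 0.24045851 0.132     ] [0.01822691 0.01863828 0.01894927 0.01731605] [-90.26276343 179.65179783  85.69282693  -2.58940348]
pipe [[0.57498083 0.31287994 0.046     ]
 [0.52733431 0.17250008 0.046     ]] [0.55115757 0.24269001 0.046     ] 0.14824538958939446 71.25220201814872
scene sp [[0.55226516 0.23383453 0.132     ]]
scene hub [ 0.53291716 -0.32154263  0.074     ] [ 118.70738101   36.46720173  -62.46572726 -142.6621111 ]
```

Measurements agree with the given sizes. The hub is at (0.528,-0.319) with the arm at 34.4°. The spindle is at (0.550,0.240) with its sides at -1.9°, and the pipe is at 71.3°, so the spindle's angle is about 0.29 rad. Now the approach.

```bash
python3 -m inch '[{"slide":[5,2.5,0],"dr":[0,0,2],"grip":1},{"slide":[9,4.5,0],"dr":[0,0,4],"grip":1},{"slide":[13,6.4,0],"dr":[0,0,6],"grip":1},{"slide":[17,8.3,0],"dr":[0,0,8],"grip":1},{"slide":[21,10.3,0],"dr":[0,0,10],"grip":1},{"slide":[25,12.3,0],"dr":[0,0,12],"grip":1},{"slide":[29,14.2,0],"dr":[0,0,14],"grip":1},{"slide":[33,16.2,0],"dr":[0,0,16],"grip":1},{"slide":[36.9,18.1,-3],"dr":[0,0,16.8],"grip":1},{"slide":[36.9,18.1,-7],"dr":[0,0,16.8],"grip":1},{"slide":[36.9,18.1,-9],"dr":[0,0,16.8],"grip":1},{"slide":[36.9,18.1,-9],"dr":[0,0,16.8],"grip":1}]'
python3 - <<'E'
from h import *
s=manip.read_state(); print(s["position"],R.from_quat(s["tcp_rot"]).as_matrix()[:,0],s["joint_positions"])
a=snap("scene","s1.png"); t=snap("top","t1.png")
f=lambda im,x,y:cv2.resize(im[y:y+150,x:x+100],(400,600),interpolation=cv2.INTER_CUBIC)
cv2.imwrite("pics/c3.png",np.hstack([f(a,140,190),f(t,450,150)]))
E
```

```text
t: 1.3
position: [0.5261, -0.3177, 0.1466]
tcp_rot: [0.955, 0.296, -0.002, -0.003]
contact_force: [0.9, 0.6, 0.9]
grip_width: 0.0923
[ 0.52609814 -0.31767884  0.146639  ] [ 0.82480714  0.56540851 -0.00252932] [-6.67819297e-01  5.90652048e-01  1.38611487e+00 -1.19915100e-04
  1.17297342e+00  3.02103098e-01]
```

View pics/c3.png

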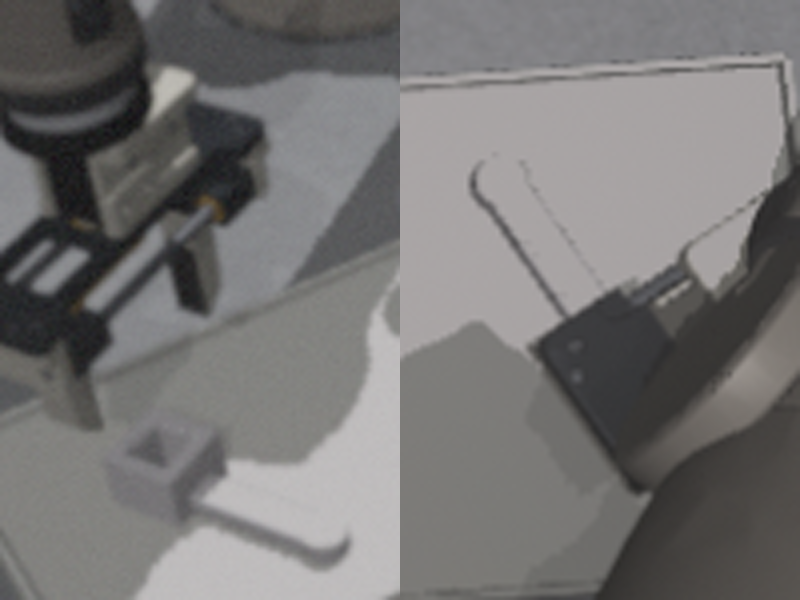

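The open jaws straddle the hub squarely, with the hub between the fingers in the scene crop at (165,460). Descend and grip.

```bash
python3 -m inch '[{"slide":[0,0,-3],"dr":[0,0,0],"grip":1},{"slide":[0,0,-6],"dr":[0,0,0],"grip":1},{"slide":[0,0,-8],"dr":[0,0,0],"grip":1},{"slide":[0,0,-8.7],"dr":[0,0,0],"grip":1},{"slide":[0,0,-8.7],"dr":[0,0,0],"grip":1},{"slide":[0,0,-8.7],"dr":[0,0,0],"grip":-1},{"slide":[0,0,-8.7],"dr":[0,0,0],"grip":-1},{"slide":[0,0,-8.7],"dr":[0,0,0],"grip":-1},{"slide":[0,0,-8.7],"dr":[0,0,0],"grip":-1},{"slide":[0,0,-8.7],"dr":[0,0,0],"grip":-1},{"slide":[0,0,-8.7],"dr":[0,0,0],"grip":-1},{"slide":[0,0,-8.7],"dr":[0,0,0],"grip":-1}]'
python3 -c "
from h import *
s=manip.read_state(); print(s['position'],np.degrees(R.from_quat(s['tcp_rot']).as_matrix()[:,0]),s['contact_force'],s['grip_width'])"
```

```text
t: 2.6
position: [0.5273, -0.3193, 0.0638]
tcp_rot: [0.955, 0.296, -0.0, -0.0]
contact_force: [-1.9, 1.1, 1.9]
grip_width: 0.0457
[ 0.52734462 -0.31925162  0.06376692] [ 4.72852032e+01  3.23560768e+01 -1.43139776e-02] [-1.87275589  1.0666757   1.87161455] 0.04571717085534219
```

Gripped at 45.7 mm, as expected for the hub. The lever's underside is 23.8 mm below the TCP. Lift, then carry.

```bash
python3 -m inch '[{"slide":[0,0,3],"dr":[0,0,0],"grip":-1},{"slide":[0,0,7],"dr":[0,0,0],"grip":-1},{"slide":[0,0,11.5],"dr":[0,0,0],"grip":-1},{"slide":[0,0,16],"dr":[0,0,0],"grip":-1},{"slide":[0,0,20],"dr":[0,0,0],"grip":-1},{"slide":[0,0,23.6],"dr":[0,0,0],"grip":-1},{"slide":[0,0,23.6],"dr":[0,0,0],"grip":-1},{"slide":[0,3,23.6],"dr":[0,0,-3],"grip":-1},{"slide":[0,7,23.6],"dr":[0,0,-6],"grip":-1},{"slide":[0,11,23.6],"dr":[0,0,-9],"grip":-1},{"slide":[0,15,23.6],"dr":[0,0,-12],"grip":-1},{"slide":[0,19,23.6],"dr":[0,0,-15],"grip":-1}]'
python3 -m inch '[{"slide":[0.2,4,0],"dr":[0,0,-3],"grip":-1},{"slide":[0.4,8,0],"dr":[0,0,-6],"grip":-1},{"slide":[0.6,12,0],"dr":[0,0,-9],"grip":-1},{"slide":[0.9,16,0],"dr":[0,0,-12],"grip":-1},{"slide":[1.2,20,0],"dr":[0,0,-15],"grip":-1},{"slide":[1.5,24,0],"dr":[0,0,-18],"grip":-1},{"slide":[1.8,28,0],"dr":[0,0,-20],"grip":-1},{"slide":[2.0,32,0],"dr":[0,0,-21.3],"grip":-1},{"slide":[2.3,35,-2],"dr":[0,0,-21.3],"grip":-1},{"slide":[2.3,36.9,-6],"dr":[0,0,-21.3],"grip":-1},{"slide":[2.3,36.9,-10],"dr":[0,0,-21.3],"grip":-1},{"slide":[2.3,36.9,-12],"dr":[0,0,-21.3],"grip":-1}]'
python3 -m inch '[{"slide":[0,0,0],"dr":[0,0,0],"grip":-1},{"slide":[0,0,0],"dr":[0,0,0],"grip":-1}]'
python3 - <<'E'
from h import *
s=manip.read_state(); print(s["position"],R.from_quat(s["tcp_rot"]).as_matrix()[:,0],s["contact_force"],s["grip_width"])
a=snap("scene","s2.png"); t=snap("top","t2.png")
f=lambda im,x,y:cv2.resize(im[y:y+100,x:x+66],(396,600),interpolation=cv2.INTER_CUBIC)
cv2.imwrite("pics/c4.png",np.hstack([f(a,360,165),f(t,175,170)]))
E
```

```text
t: 3.8
position: [0.5268, -0.1278, 0.2981]
tcp_rot: [0.986, 0.167, -0.001, -0.001]
contact_force: [0.8, 0.8, -2.1]
grip_width: 0.0455
t: 5.0
position: [0.5476, 0.2396, 0.174]
tcp_rot: [1.0, -0.016, -0.004, 0.001]
contact_force: [-0.3, -0.5, -2.7]
grip_width: 0.0459
t: 5.2
position: [0.5505, 0.2394, 0.1794]
tcp_rot: [1.0, -0.017, -0.001, 0.0]
contact_force: [0.1, 0.2, -1.5]
grip_width: 0.0458
[0.55049617 0.23940735 0.17936393] [ 0.99943256 -0.03366386 -0.00113792] [ 0.12485833  0.16158063 -1.47639324] 0.04578654408985993
```

View pics/c4.png

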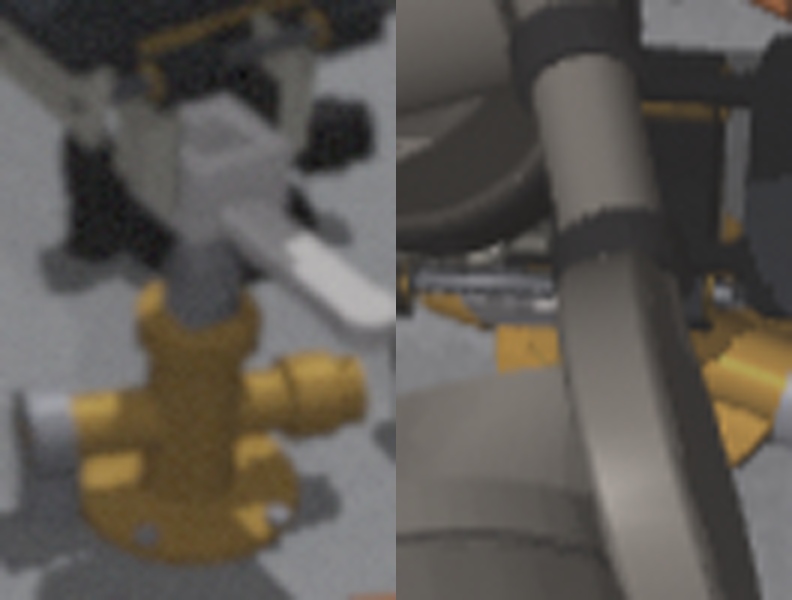

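The scene crop shows the level hub (230,165) hanging just above the spindle (205,280), with the arm toward +x. The top view is blocked by the arm. I'll descend in steps, watching the force. The spindle's taper gives about 3.8 mm of capture.

```bash
python3 -m inch '[{"slide":[0,0,-1.5],"dr":[0,0,0],"grip":-1},{"slide":[0,0,-2.2],"dr":[0,0,0],"grip":-1},{"slide":[0,0,-2.6],"dr":[0,0,0],"grip":-1},{"slide":[0,0,-2.8],"dr":[0,0,0],"grip":-1},{"slide":[0,0,-2.8],"dr":[0,0,0],"grip":-1}]'
python3 - <<'E'
from h import *
s=manip.read_state(); print(s["position"],s["contact_force"],s["torque"],s["grip_width"])
E
```

```text
t: 5.8
position: [0.5507, 0.2395, 0.152]
tcp_rot: [1.0, -0.017, 0.0, -0.0]
contact_force: [-0.2, 0.2, -2.9]
grip_width: 0.0457
[0.55071789 0.23949546 0.15200532] [-0.16366407  0.15138952 -2.87113581] [ 0.04461131  0.0648284  -0.0333884 ] 0.04570973543193758
```

```bash
python3 -m inch '[{"slide":[0,0,-0.2],"dr":[0,0,0],"grip":-1},{"slide":[0,0,-0.4],"dr":[0,0,0],"grip":-1},{"slide":[0,0,-0.4],"dr":[0,0,0],"grip":-1}]'; python3 -m inch '[{"slide":[0,0,-0.2],"dr":[0,0,0],"grip":-1},{"slide":[0,0,-0.3],"dr":[0,0,0],"grip":-1},{"slide":[0,0,-0.3],"dr":[0,0,0],"grip":-1}]'
python3 - <<'E'
from h import *
s=manip.read_state(); print(s["position"],s["contact_force"],s["torque"],s["grip_width"])
E
```

```text
t: 6.1
position: [0.5505, 0.2395, 0.1476]
tcp_rot: [1.0, -0.017, -0.0, 0.0]
contact_force: [0.1, 0.2, -3.4]
grip_width: 0.0456
t: 6.4
position: [0.5505, 0.2398, 0.1448]
tcp_rot: [1.0, -0.017, 0.0, -0.0]
contact_force: [0.2, 1.8, -2.0]
grip_width: 0.0458
[0.55054365 0.23983607 0.14479422] [ 0.19320009  1.78188646 -2.02209254] [ 0.41807959  0.26381519 -0.08641961] 0.04580151605733383
```

```bash
python3 -m inch '[{"slide":[0,0.05,-0.2],"dr":[0,0,0],"grip":-1},{"slide":[0,0.05,-0.4],"dr":[0,0,0],"grip":-1},{"slide":[0,0.05,-0.5],"dr":[0,0,0],"grip":-1},{"slide":[0,0.05,-0.5],"dr":[0,0,0],"grip":-1}]'
python3 - <<'E'
from h import *
s=manip.read_state(); print(s["position"],s["contact_force"],s["torque"],s["grip_width"])
E
```

```text
t: 6.8
position: [0.5504, 0.2401, 0.1394]
tcp_rot: [1.0, -0.017, -0.0, 0.0]
contact_force: [0.3, 2.1, -2.0]
grip_width: 0.0459
[0.55038498 0.24009118 0.13936689] [ 0.32073455  2.12403122 -1.96048669] [ 0.3944729   0.22539049 -0.01453763] 0.045932417472878025
```

```bash
python3 -m inch '[{"slide":[0,0.05,-0.3],"dr":[0,0,0],"grip":-1},{"slide":[0,0.05,-0.6],"dr":[0,0,0],"grip":-1},{"slide":[0,0.05,-0.9],"dr":[0,0,0],"grip":-1},{"slide":[0,0.05,-1.2],"dr":[0,0,0],"grip":-1},{"slide":[0,0.05,-1.3],"dr":[0,0,0],"grip":-1},{"slide":[0,0.05,-1.3],"dr":[0,0,0],"grip":-1}]'
python3 - <<'E'
from h import *
s=manip.read_state(); print(s["position"],s["contact_force"],s["torque"],s["grip_width"])
E
```

```text
t: 7.4
position: [0.5503, 0.2404, 0.1263]
tcp_rot: [1.0, -0.017, -0.0, 0.0]
contact_force: [-1.0, 0.0, -4.5]
grip_width: 0.0459
[0.55033523 0.240356   0.12627241] [-1.04416703  0.03418409 -4.46282097] [ 0.0452192   0.37898768 -0.04889424] 0.04587422455986137
```

Underside at about 0.1025. I'll press the last bit home.

```bash
python3 -m inch '[{"slide":[0,0,-0.1],"dr":[0,0,0],"grip":-1},{"slide":[0,0,-0.2],"dr":[0,0,0],"grip":-1},{"slide":[0,0,-0.25],"dr":[0,0,0],"grip":-1},{"slide":[0,0,-0.25],"dr":[0,0,0],"grip":-1}]'
python3 -m inch '[{"slide":[0,0,-0.1],"dr":[0,0,0],"grip":-1},{"slide":[0,0,-0.1],"dr":[0,0,0],"grip":-1}]'
python3 - <<'E'
from h import *
s=manip.read_state(); print(s["position"],s["contact_force"],s["torque"],s["grip_width"])
E
```

```text
t: 7.8
position: [0.5504, 0.2406, 0.1242]
tcp_rot: [1.0, -0.017, -0.0, 0.0]
contact_force: [-4.5, -0.2, -0.6]
grip_width: 0.0457
t: 8.0
position: [0.5504, 0.2406, 0.1238]
tcp_rot: [1.0, -0.017, -0.0, -0.0]
contact_force: [-6.4, -0.0, 2.9]
grip_width: 0.0457
[0.55038508 0.24059417 0.12380695] [-6.39647479 -0.02482266  2.92674737] [ 0.00453439  1.04383189 -0.02552582] 0.04567561672795725
```

```bash
python3 -m inch '[{"slide":[-0.05,0,0],"dr":[0,0,0],"grip":-1},{"slide":[-0.05,0,-0.1],"dr":[0,0,0],"grip":-1},{"slide":[-0.05,0,-0.15],"dr":[0,0,0],"grip":-1},{"slide":[-0.05,0,-0.15],"dr":[0,0,0],"grip":-1}]'
python3 - <<'E'
from h import *
s=manip.read_state(); print(s["position"],s["contact_force"],s["torque"],s["grip_width"])
im=snap("scene","s3.png")
cv2.imwrite("pics/c5.png",cv2.resize(im[165:265,355:455],(600,600),interpolation=cv2.INTER_CUBIC))
E
```

```text
t: 8.4
position: [0.5504, 0.2406, 0.1237]
tcp_rot: [1.0, -0.017, 0.001, -0.0]
contact_force: [-7.9, -2.0, 12.2]
grip_width: 0.0457
[0.55037721 0.24055309 0.12374434] [-7.88940518 -1.9889069  12.24935006] [-0.2137557   1.38729162 -0.03175207] 0.04573714739456956
```

View pics/c5.png

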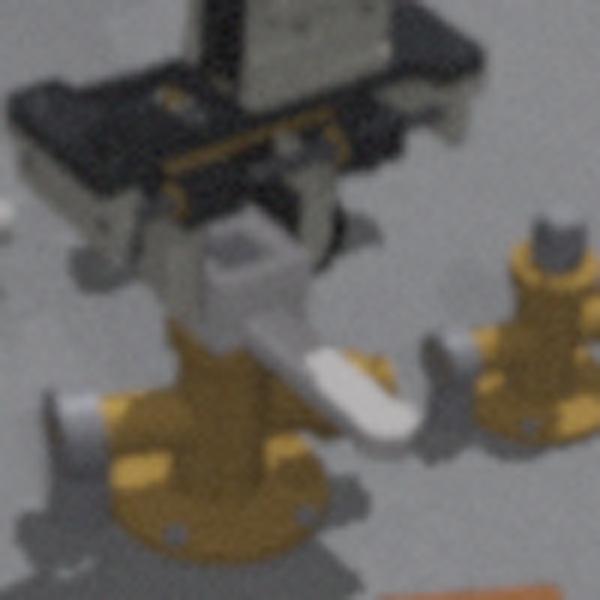

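The hub sits on the collar at crop (250,290). TCP z is 0.1237 against 0.1238 expected, with about 14 N of support. I'll release to relieve the side strain, then grip again before turning.

```bash
python3 -m inch '[{"slide":[0,0,0.15],"dr":[0,0,0],"grip":0.4},{"slide":[0,0,0.15],"dr":[0,0,0],"grip":0.4},{"slide":[0,0,0.15],"dr":[0,0,0],"grip":0.4}]'
python3 -c "
from h import *
s=manip.read_state(); print(s['position'],s['contact_force'],s['torque'],s['grip_width'])"
python3 -m inch '[{"slide":[0,0,0],"dr":[0,0,0],"grip":-1},{"slide":[0,0,0],"dr":[0,0,0],"grip":-1},{"slide":[0,0,0],"dr":[0,0,0],"grip":-1},{"slide":[0,0,0],"dr":[0,0,0],"grip":-1},{"slide":[0,0,0],"dr":[0,0,0],"grip":-1}]'
python3 -c "
from h import *
s=manip.read_state(); print(s['position'],s['contact_force'],s['torque'],s['grip_width'])"
```

```text
t: 8.75
position: [0.5508, 0.2405, 0.1233]
tcp_rot: [1.0, -0.017, 0.001, -0.0]
contact_force: [0.4, 0.6, -0.3]
grip_width: 0.0628
[0.55077769 0.24053282 0.1232867 ] [ 0.36828187  0.60511964 -0.31601622] [-0.00202288 -0.0384149   0.02283988] 0.0628305298336961
t: 9.25
position: [0.5501, 0.2405, 0.1231]
tcp_rot: [1.0, -0.017, -0.0, 0.0]
contact_force: [1.7, 0.5, -1.2]
grip_width: 0.0461
[0.55012393 0.24050657 0.12305804] [ 1.73886669  0.52603624 -1.15328821] [ 0.07019827 -0.05469747 -0.03948389] 0.04608728596889901
```

```bash
python3 -m inch '[{"slide":[0,0,0],"dr":[0,0,3],"grip":-1},{"slide":[0,0,0],"dr":[0,0,7],"grip":-1},{"slide":[0,0,0],"dr":[0,0,12],"grip":-1},{"slide":[0,0,0],"dr":[0,0,17],"grip":-1},{"slide":[0,0,0],"dr":[0,0,22],"grip":-1},{"slide":[0,0,0],"dr":[0,0,27],"grip":-1},{"slide":[0,0,0],"dr":[0,0,32],"grip":-1},{"slide":[0,0,0],"dr":[0,0,35],"grip":-1},{"slide":[0,0,0],"dr":[0,0,35],"grip":-1}]'
python3 -c "
from h import *
s=manip.read_state(); print(s['position'],s['contact_force'],s['torque'],s['grip_width'])"
```

```text
t: 10.15
position: [0.5497, 0.2408, 0.1231]
tcp_rot: [0.959, 0.285, -0.0, -0.0]
contact_force: [-0.2, 1.7, -1.3]
grip_width: 0.0458
[0.54972641 0.24081982 0.12306574] [-0.17850013  1.67921196 -1.26594009] [0.25226647 0.09187492 0.04282822] 0.04577508651054107
```

```bash
python3 -m inch '[{"slide":[0,0,0],"dr":[0,0,4],"grip":-1},{"slide":[0,0,0],"dr":[0,0,9],"grip":-1},{"slide":[0,0,0],"dr":[0,0,14],"grip":-1},{"slide":[0,0,0],"dr":[0,0,19],"grip":-1},{"slide":[0,0,0],"dr":[0,0,24],"grip":-1},{"slide":[0,0,0],"dr":[0,0,29],"grip":-1},{"slide":[0,0,0],"dr":[0,0,33],"grip":-1},{"slide":[0,0,0],"dr":[0,0,36],"grip":-1},{"slide":[0,0,0],"dr":[0,0,36],"grip":-1}]'
python3 -c "
from h import *
s=manip.read_state(); print(s['position'],s['contact_force'],s['torque'],s['grip_width'],R.from_quat(s['tcp_rot']).as_euler('zyx',True))"
python3 -m inch '[{"slide":[0,0,0],"dr":[0,0,1],"grip":-1},{"slide":[0,0,0],"dr":[0,0,2],"grip":-1},{"slide":[0,0,0],"dr":[0,0,2],"grip":-1}]'
python3 -c "
from h import *
s=manip.read_state(); print(s['position'],s['contact_force'],s['torque'],s['grip_width'],R.from_quat(s['tcp_rot']).as_euler('zyx',True))"
```

```text
t: 11.05
position: [0.5495, 0.241, 0.1231]
tcp_rot: [0.824, 0.567, -0.0, -0.001]
contact_force: [-1.2, 2.6, -0.1]
grip_width: 0.0455
[0.54954006 0.24099661 0.1230974 ] [-1.19310165  2.58447697 -0.08281898] [0.49737535 0.3123892  0.00243293] 0.045459196314799624 [-6.90301317e+01 -5.61944653e-02 -1.79966945e+02]
t: 11.35
position: [0.5495, 0.241, 0.1231]
tcp_rot: [0.814, 0.581, -0.0, -0.001]
contact_force: [-3.2, 4.6, -0.5]
grip_width: 0.046
[0.54952138 0.24100598 0.12306295] [-3.21996385  4.57215099 -0.51084912] [ 0.69013136  0.40837027 -0.04992245] 0.04603249544178935 [-7.10709391e+01 -5.99654842e-02 -1.79966713e+02]
```

```bash
python3 -m inch '[{"slide":[0,0,0],"dr":[0,0,1],"grip":-1},{"slide":[0,0,0],"dr":[0,0,2],"grip":-1},{"slide":[0,0,0],"dr":[0,0,2],"grip":-1}]'
python3 -c "
from h import *
s=manip.read_state(); print(s['position'],s['contact_force'],s['torque'],s['grip_width'],R.from_quat(s['tcp_rot']).as_euler('zyx',True))"
python3 -m inch '[{"slide":[0,0,0],"dr":[0,0,1],"grip":-1},{"slide":[0,0,0],"dr":[0,0,2],"grip":-1},{"slide":[0,0,0],"dr":[0,0,2],"grip":-1}]'
python3 -c "
from h import *
s=manip.read_state(); print(s['position'],s['contact_force'],s['torque'],s['grip_width'],R.from_quat(s['tcp_rot']).as_euler('zyx',True))"
```

```text
t: 11.65
position: [0.5495, 0.241, 0.1231]
tcp_rot: [0.804, 0.595, -0.0, -0.001]
contact_force: [-2.3, 4.8, -2.3]
grip_width: 0.0459
[0.54952092 0.241002   0.12310556] [-2.27900061  4.84039875 -2.30826368] [ 0.739178    0.38307958 -0.0686343 ] 0.04585796806679034 [-7.30676200e+01 -5.96397511e-02 -1.79963207e+02]
t: 11.95
position: [0.5495, 0.241, 0.1231]
tcp_rot: [0.793, 0.609, -0.0, -0.001]
contact_force: [-3.7, 5.4, -0.2]
grip_width: 0.0458
[0.54949171 0.24104446 0.12310323] [-3.70522899  5.41096845 -0.18585418] [ 0.77620894  0.44866058 -0.16394035] 0.045785538909756666 [-7.50506419e+01 -6.35692237e-02 -1.79956031e+02]
```

```bash
python3 -m inch '[{"slide":[0,0,0],"dr":[0,0,1],"grip":-1},{"slide":[0,0,0],"dr":[0,0,2],"grip":-1},{"slide":[0,0,0],"dr":[0,0,2],"grip":-1}]'
python3 -c "
from h import *
s=manip.read_state(); print(s['position'],s['contact_force'],s['torque'],s['grip_width'],R.from_quat(s['tcp_rot']).as_euler('zyx',True))"
python3 -m inch '[{"slide":[0,0,0],"dr":[0,0,1],"grip":-1},{"slide":[0,0,0],"dr":[0,0,1.5],"grip":-1},{"slide":[0,0,0],"dr":[0,0,1.5],"grip":-1}]'
python3 -c "
from h import *
s=manip.read_state(); print(s['position'],s['contact_force'],s['torque'],s['grip_width'],R.from_quat(s['tcp_rot']).as_euler('zyx',True))"
```

```text
t: 12.25
position: [0.5494, 0.241, 0.1231]
tcp_rot: [0.783, 0.622, -0.0, -0.001]
contact_force: [-2.8, 4.6, -0.6]
grip_width: 0.046
[0.54943713 0.2410393  0.12307709] [-2.82568133  4.58516859 -0.63020064] [ 0.74472527  0.4807894  -1.00725769] 0.04603003135369347 [-7.69407486e+01 -8.35883578e-02 -1.79927978e+02]
t: 12.55
position: [0.5494, 0.2408, 0.1231]
tcp_rot: [0.775, 0.632, -0.0, -0.001]
contact_force: [-4.1, 4.3, 0.8]
grip_width: 0.0459
[0.54940928 0.24082158 0.1231067 ] [-4.12631846  4.30566341  0.7936013 ] [ 0.57519565  0.50553525 -1.45934834] 0.045934868089637745 [-7.83669222e+01 -9.53345202e-02 -1.79930155e+02]
```

Turning torque rose to 1.5 N m at 78° yaw, so the open stop is reached. Release and retreat straight up.

```bash
python3 -m inch '[{"slide":[0,0,0],"dr":[0,0,-1.5],"grip":-1},{"slide":[0,0,0],"dr":[0,0,-1.5],"grip":0.5},{"slide":[0,0,0],"dr":[0,0,-1.5],"grip":1},{"slide":[0,0,0],"dr":[0,0,-1.5],"grip":1},{"slide":[0,0,0],"dr":[0,0,-1.5],"grip":1},{"slide":[0,0,2],"dr":[0,0,-1.5],"grip":1},{"slide":[0,0,5],"dr":[0,0,-1.5],"grip":1},{"slide":[0,0,9],"dr":[0,0,-1.5],"grip":1},{"slide":[0,0,13],"dr":[0,0,-1.5],"grip":1},{"slide":[0,0,17],"dr":[0,0,-1.5],"grip":1},{"slide":[-2,-4,18],"dr":[0,0,-1.5],"grip":1},{"slide":[-4,-8,18],"dr":[0,0,-1.5],"grip":1}]'
python3 -m inch '[{"slide":[-2,-4.5,0],"dr":[0,0,0],"grip":1},{"slide":[-4,-9,0],"dr":[0,0,0],"grip":1},{"slide":[-5,-13,0],"dr":[0,0,0],"grip":1},{"slide":[-5,-17,0],"dr":[0,0,0],"grip":1},{"slide":[-5,-21,0],"dr":[0,0,0],"grip":1},{"slide":[-5,-25,0],"dr":[0,0,0],"grip":1},{"slide":[-5,-25,0],"dr":[0,0,0],"grip":1},{"slide":[-5,-25,0],"dr":[0,0,0],"grip":1}]'
python3 - <<'E'
from h import *
a=snap("scene","s4.png"); t=snap("top","t4.png")
f=lambda im,x,y:cv2.resize(im[y:y+100,x:x+66],(396,600),interpolation=cv2.INTER_CUBIC)
cv2.imwrite("pics/c6.png",np.hstack([f(a,360,165),cv2.resize(t[165:265,170:236],(396,600),interpolation=cv2.INTER_CUBIC)]))
E
```

```text
t: 13.75
position: [0.5107, 0.1601, 0.3055]
tcp_rot: [0.782, 0.624, 0.002, 0.002]
contact_force: [-0.0, -0.5, -0.1]
grip_width: 0.0916
t: 14.55
position: [0.4599, -0.0901, 0.3032]
tcp_rot: [0.783, 0.622, 0.0, -0.0]
contact_force: [0.4, -0.1, 0.3]
grip_width: 0.092
```

View pics/c6.png

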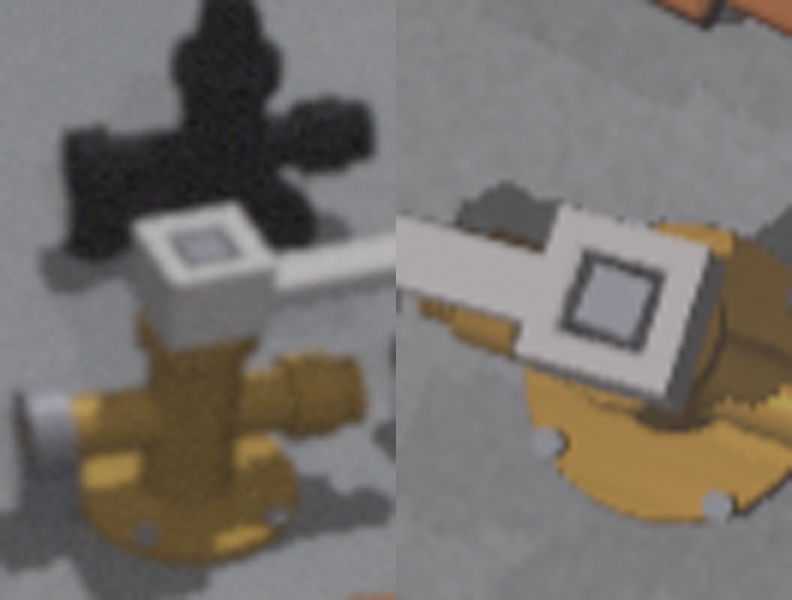

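View pics/t4.png

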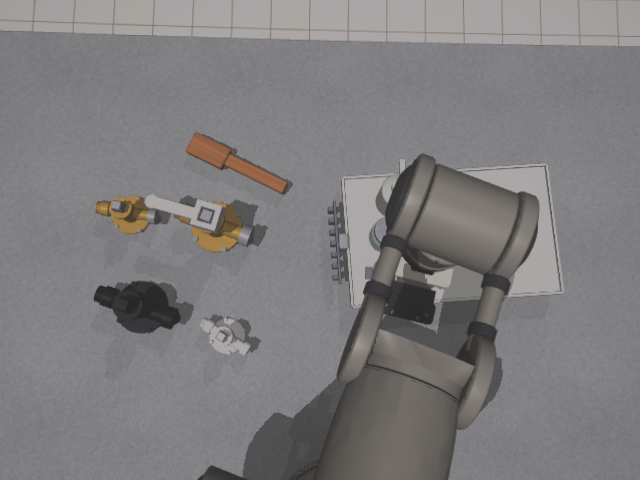

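The lever is seated with the spindle face inside the hub at about (205,215), and its arm lies above the pipe pointing to +y. The brush has not moved. Now a numeric check of the angles and centre.

```bash
python3 - <<'E'
from h import *
t=cv2.imread("pics/t4.png")
w=cv2.resize(t[165:265,140:236],None,fx=6,fy=6,interpolation=cv2.INTER_CUBIC).astype(int)
F=lambda p:(np.array(p,float)+.5)/6-.5+[140,165]
ang=lambda d:np.degrees(np.arctan2(d[...,1],d[...,0]))
def quad(mask,z,n):
    c=max(cv2.findContours(mask.astype('uint8'),0,1)[0],key=cv2.contourArea)
    b=onz("top",F(cv2.boxPoints(cv2.minAreaRect(c))),z); d=np.roll(b,-1,0)-b
    print(n,b.mean(0),np.linalg.norm(d,axis=1).round(4),(ang(d)%90).round(1))
# spindle face: region grown from its centre
x0=int((612+.0-396)+180); y0=297
g=w.mean(2); print(g[y0,x0],w[y0,x0])
m=np.zeros((g.shape[0]+2,g.shape[1]+2),'uint8')
cv2.floodFill(g.astype('float32'),m,(x0,y0),0,18,18,cv2.FLOODFILL_FIXED_RANGE|cv2.FLOODFILL_MASK_ONLY|4)
quad(m[1:-1,1:-1],.132,"spindle")
hub=((w.mean(2)>150)&(w.max(2)-w.min(2)<30)).astype('uint8'); 
hub=cv2.morphologyEx(hub,cv2.MORPH_CLOSE,np.ones((41,41),'uint8'))
hub2=cv2.morphologyEx(hub,cv2.MORPH_OPEN,cv2.getStructuringElement(cv2.MORPH_ELLIPSE,(105,105)))
quad(hub2,.134,"hub")
arm=(hub.copy()); arm[:,300:]=0; quad(arm,.114,"arm")
# bystanders, before vs after change in the table region left of x=300
a=cv2.imread("pics/top0.png"); df=cv2.absdiff(a,t).max(2)[130:195,180:295]; print("brush diff px",(df>40).sum())
E
```

```text
144.66666666666666 [149 142 143]
spindle [0.55005028 0.24101559 0.132     ] [0.0175 0.0174 0.0175 0.0174] [71.2 69.3 71.1 69.3]Traceback (most recent call last):
  File "<stdin>", line 19, in <module>
  File "<stdin>", line 7, in quad
ValueError: max() iterable argument is empty
```

Spindle faces are now at about 70.2°, against the pipe at 71.3°, so the spindle is at about 1.55 rad. The hub edges are parallel to the spindle within a few degrees. Handing in.

```bash
python3 -c "
from rig import manip
print(manip.hand_in())"
```

```text
the job is handed in; nothing more can be done
None
```

I fitted the lever onto the large brass tap's spindle, turned the tap counter-clockwise to its open stop, let go and backed off. The job was handed in at about 14.7 s; `hand_in()` gives no verdict.

**Seating:** The hub went fully home before any turning, with the spindle at about 0.29 rad. The tool height was 0.1237 m against the 0.1238 m expected, with about 14 N of support from the collar.

**Turning:** The stop was clear. Turning torque rose to 1.5 N m at 78° tool yaw, a few degrees past the pipe's measured 71.3°, which fits the hub's play on the spindle.

**Last checks:**
- **Spindle:** the faces measured about 70.2°, so about 1.55 rad open, centred at (0.550, 0.241) m as before.
- **Lever:** in the final pictures it sits flat on the collar with its arm above the pipe. I judged its alignment by eye, because the script that was to measure the hub and arm edges failed on its colour mask.
- **Bystanders:** the brush looks unmoved in the final top view, but its numeric check did not run after that failure. The robot partly hid the dispenser, cup and jar in that view, so I did not re-measure them. The lever was carried past above their height, and the force readings showed no unexpected contact.

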